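# Lift a fresh soap slab onto its draining dish with a spatula

## Task

The freshly cast slab of laundry soap on the wooden setting board is still caustic, so do not touch it with the gripper and do not let it fall onto the worktop: pick up the spatula, slide its blade under the slab, lift it clear and set it down gently in the white draining dish, flat on the two ribs between the side walls, centred and square. Then draw the blade out and put the spatula back down on the bare worktop, clear of the board and dish, blade down, standing on blade and heel as it was at the start. Leave the bottle, the cup, the brush and the grey box alone.

Things in the scene. Friction and masses are not known exactly. Their poses are not given: they have to be found in the camera images.
- soap: flat tan slab of laundry soap, 64 (x) x 90 (y) x 16 (z) mm, about 120 g; origin: centre of its underside; z up. It lies across the board's two runners, 14 mm over the worktop, its long side (y) across them, within a few mm and degrees of the board's centre and axes
- board: fixed wooden setting board, 130 mm wide (y); origin on the worktop; floor x = -61 to +64 mm, its top at z = 6 mm. Two runners along x, at |y| = 32 to 38 mm, tops at z = 14 mm, leave a channel 64 mm wide and 8 mm high under the soap, open at the front (-x, towards the robot), closed by a back stop (inner face x = +58 mm, 20 mm high). Turned at random up to 0.3 rad
- dish: fixed white draining dish, 128 mm wide (y); origin on the worktop; same floor, front, ribs (= the board's runners) and channel as the board, back wall at x = +58 mm, and side walls along x with inner faces at |y| = 56 mm; walls 19 mm high. Board and dish stand left and right of the spatula in either order, each turned up to 0.3 rad
- spatula: loose steel spatula, 120 g; origin: centre of the blade's underside; x points out of the tip. Blade 90 (x = -45 to 45) x 46 (y) x 2.5 mm; behind it an 8 mm neck rises (x = -40 to -62) to a level, flat-sided black handle, x = -65 to -165, 18 mm wide (y), z = 32 to 56 mm. A heel 30 mm wide (y) under its end (x = -153 to -163) reaches z = 0: it stands on blade and heel
- spatula_grip (a point): point in the middle of the handle's section near its front, at x = -90, y = 0, z = 44 mm of the spatula: a good place to grip across the handle (along the spatula's y) from above with some 50 N. The worktop (z = 0) is bare around the spatula's starting place, between board and dish
- detergent: bystander: white bottle, 72 mm wide, 140 mm tall; origin: centre of its underside
- scoop: bystander: white measuring cup, 68 mm wide, 55 mm tall; origin: centre of its underside
- scrub_brush: bystander: brush with a wooden handle, 200 mm long, lying; origin: underside of its middle
- peg_box: bystander: open grey plastic box, 120 x 100 x 60 mm; origin: centre of its underside
Mind the look-alikes: they are no part of the job. There is more than one size of the spatula; the one meant has the size given above.

How it is judged:
By the outcome, as a careful person would: the job done as asked, in the order asked, and still so for the second after the job is handed in, with the robot touching nothing.
It also fails if it takes over 66 s, if anything falls off the work surface, if the arm or the gripper's body presses on something with over 40 N, if the wrist force passes 120 N, or if a joint passes its speed limit or range.

## Robot

A 7-joint arm with a two-finger parallel gripper is mounted at the origin on the work surface. World frame = base frame: x ahead of the robot, y to its left, z up, the work surface at z = 0. Lengths are in m, angles in rad, forces in N, time in s.
With the tool pointing down it reaches from about 0.35 to 0.9 m from the base axis. Payload 7.2 kg.
Tool frame: the origin (TCP) lies midway between the tips of the shut fingers; the grasp point (between the pads) lies 19 mm behind it (tcp_to_grasp is the z of the grasp point in the tool frame, in m); z points along the fingers, y is the line along which they close (so a half turn about z gives the same grasp; the last joint's range is limited). The gripper opens to 88 mm and grips with 3 to 60 N. Pads are 20 mm wide; open, the fingers measure 115 mm over their backs; the gripper's body (75 mm by 178 mm) begins 61 mm behind the grasp point.
Start: joints at [-1.358, 0.411, -0.013, 1.596, 0.006, 1.134, -0.082], TCP at [0.173, 0.601, 0.223] pointing down, gripper open.
Joint ranges: [-2.95, 2.95], [-0.29, 1.99], [-1.47, 1.44], [0.14, 2.54], [-1.03, 4.17], [0.13, 1.85], [-2.86, 2.86]. Speed limits (rad/s): [2.39, 2.39, 3.01, 3.01, 3.14, 3.14, 3.14].

## Interface

Orientations are given as a 3x3 rotation matrix whose columns are the frame's x, y, z axes.
In Python, from station import state, camera, sign_off, find_in, regions_of, tcp_to_grasp gives the robot as it stands.
- The arm moves only by the tool drive_tool, never from a script. Its argument "plan" is a list of rows, each an object of numbers: "claw": the finger opening in mm, from 0 to 87.8; "dx", "dy", "dz": the shift along the tool's x, y, z in units of 50 mm (1.0 is 50 mm); "yaw": the turn about the tool's z in rad. In form: [{"claw": .., "dx": .., "dy": .., "dz": .., "yaw": ..}, ...]. A call has 1 to 20 rows; each row is the pose to reach, as a shift and turn from the pose commanded when the call began, along the tool's axes at that moment; what a row does not reach only later rows make up. A row lasts 1/10 s, in which the tool goes at most 50 mm and 8.59 degrees, less where a joint would pass 70% of its speed; a pose out of reach is approached as far as the arm can. A call with a gripper value outside its range is refused whole. The fingers move at their own pace and stop on an object; "grip_force" is the grip in N (left out, the last holds). Time passes only in rows, so rows that repeat a pose let the fingers close. It gives the time, the measured TCP pose, the force, the opening and the grip force at its end, in the units of the state.
- state(): the state, without advancing time (a new reading comes with each control period).
- camera(name): name is "scene" or "side" or "wrist"; returns a dict with "image" (480x640x3 uint8, red, green, blue), "intrinsics" (3x3 intrinsics, pixels), "extrinsics" (4x4, takes a point from world to camera coordinates); the wrist camera has in their place "hand_eye" (4x4, takes a point from camera to tool coordinates, whose origin is the TCP and whose axes are the flange's). Camera axes: x right, y down, z forward; pixel columns grow to the right and rows downward; lengths in m; the calibration is good to about 2 mm. A picture is of the moment at which its call begins: read the wrist's pose just before it. There is no depth.
- sign_off(): hands the job in; it is judged then, once.
Trained networks look in a picture, given as the dict that the camera call returned (one of the last four; its "shot" number tells which), for a name from the list of things; names that differ only in an ending like _2 or _b are one class to them, and where a whole thing is asked for, a point or a joint stands for the part that bears it (a point fixed in the world has none). Each returns a list of dicts, best first, with "score" (0 to 1); they miss things now and then, are a little off and sometimes report something else, mostly with a low value. They report only what shows in the picture. A call takes as long as a camera call. They do not tell look-alikes from the thing itself.
- find_in(thing, picture): "box" ([left, top, right, bottom] in pixels, round what is visible of it).
- regions_of(thing, picture): "region" (480x640 bool, what is visible of it) and "box" ([left, top, right, bottom] in pixels, round what is visible of it).
The state is a dict: "time": time; "qpos": joint angles; "joint_velocities": joint speeds; "joint_torque": joint torques, N m; "ee_pos": TCP position; "ee_rot": TCP orientation; "force": force on the tool from outside, world axes, zero at the start; "wrist_torque": the same for the moment, N m; "gripper_width": finger opening in m; "grasp_force": force on a finger pad.
Only numpy, scipy, OpenCV 4.12 (cv2) and the standard library are available. Lean on these libraries where they do the work, as an engineer would, in place of code of your own. Each camera call takes 0.05 s, during which the arm holds its last target. There are 200 camera calls.

## Working session

There is one attempt and no reset: what is moved stays moved. The work goes in short steps, Python scripts to look and compute and a tool call to move; the robot and the scene stay as the last step left them, time stands still between calls to the robot, and variables do not carry over. Pictures are saved under pics/ and viewed, at most 10 in all, crops included, and the job is handed in when it is done.

Besides the shell and the picture viewer there is one more tool, called after "Call:" as name(argument=value, ...) on one line, values as JSON. drive_tool: Moves the arm, as the interface text tells. Its arguments: {"type":"object","properties":{"plan":{"type":"array"},"grip_force":{"type":"number"}},"required":["plan"]}

```bash
mkdir -p pics; ls; cat > h.py <<'E'
import numpy as np, cv2
from station import *
def save(c,n): cv2.imwrite('pics/'+n,c["image"][:,:,::-1])
E
python3 - <<'E'
from h import *
print(state(), tcp_to_grasp)
ims=[]
for n in ("scene","side"):
    c=camera(n); save(c,n+'0.png'); print(n,c["intrinsics"],c["extrinsics"])
    for t in ("soap","board","dish","spatula","detergent","scoop","scrub_brush","peg_box"):
        print(t,[(np.round(d["box"]).tolist(),round(d["score"],2)) for d in find_in(t,c)][:4])
E
```

```text
pics
{'time': 0.0, 'qpos': array([-1.35821586,  0.41190645, -0.01272581,  1.59704603,  0.00561501,
        1.13428567, -0.08217419]), 'joint_velocities': array([ 0.00225562,  0.00054835,  0.000229  ,  0.00040646,  0.00074144,
       -0.0007904 ,  0.00041179]), 'joint_torque': array([-4.35926713e-04, -5.87970185e+01,  6.41631335e-01, -2.91061074e+01,
       -5.38150838e-02,  1.86493504e-02,  1.54983177e-04]), 'ee_pos': array([0.17308825, 0.60002735, 0.22180411]), 'ee_rot': array([[-9.60858722e-01,  2.77038641e-01, -3.27371836e-04],
       [ 2.77038808e-01,  9.60857437e-01, -1.57610401e-03],
       [-1.22084049e-04, -1.60510799e-03, -9.99998704e-01]]), 'force': array([-0.25123299, -0.65102912, -1.22198072]), 'wrist_torque': array([ 0.03948462, -0.01529244, -0.0327583 ]), 'grasp_force': 0.0, 'gripper_width': 0.08777976134242485} -0.0187
scene [[516.94207186   0.         324.47036153]
 [  0.         516.94207186 229.0552026 ]
 [  0.           0.           1.        ]] [[ 0.46223618  0.88668799  0.01105063 -0.1998434 ]
 [ 0.6055185  -0.30650753 -0.73443889 -0.22794   ]
 [-0.64783104  0.34
[... 655 characters left out ...]
     ]] [[ 0.90193375 -0.4318672  -0.00249529 -0.40665339]
 [-0.22779217 -0.47080829 -0.85232053  0.17347669]
 [ 0.36691448  0.76930506 -0.52301386  0.92638218]
 [ 0.          0.          0.          1.        ]]
soap [([416.0, 278.0, 462.0, 313.0], 0.59)]
board [([396.0, 277.0, 476.0, 329.0], 0.63), ([448.0, 233.0, 479.0, 266.0], 0.59)]
dish []
spatula [([326.0, 250.0, 401.0, 280.0], 0.92), ([143.0, 192.0, 239.0, 240.0], 0.75), ([238.0, 385.0, 423.0, 476.0], 0.67)]
detergent [([404.0, 178.0, 436.0, 236.0], 0.85)]
scoop [([446.0, 237.0, 476.0, 270.0], 0.94)]
scrub_brush [([248.0, 187.0, 313.0, 199.0], 0.72), ([406.0, 177.0, 437.0, 233.0], 0.31)]
peg_box [([446.0, 365.0, 552.0, 446.0], 0.76)]
```

View pics/scene0.png

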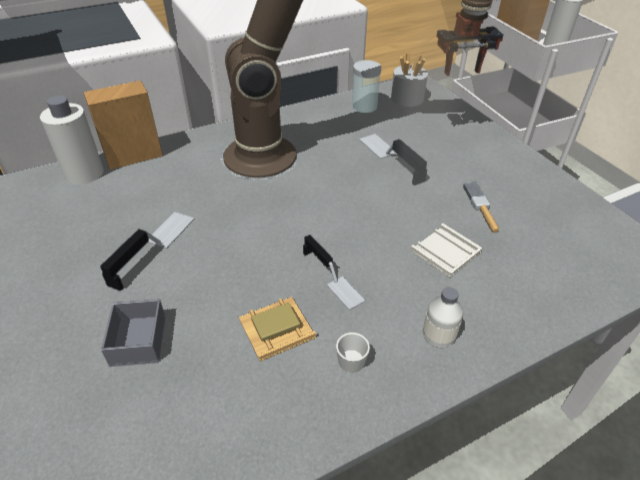

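View pics/side0.png

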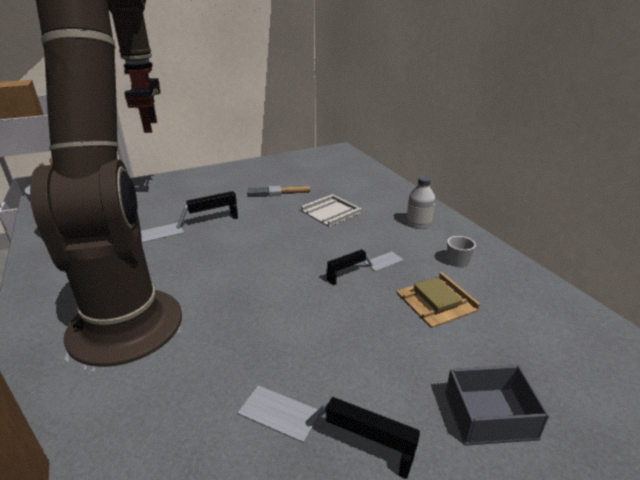

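The scene picture shows three spatulas: at (333,272) between board (278,328) and dish (447,249), at (395,158) near the base, and at (147,250) on the right, which looks bigger. I'll measure the blade and handle lengths to tell them apart.

```bash
cat >> h.py <<'E'
def ray(c,uv,z,T=None):
    K=c["intrinsics"]; T=c["extrinsics"] if T is None else T
    uv=np.atleast_2d(uv).astype(float); d=np.c_[uv,np.ones(len(uv))]@np.linalg.inv(K).T
    R,t=T[:3,:3],T[:3,3]; o=-R.T@t; d=d@R
    return o+d*((z-o[2])/d[:,2])[:,None]
def topview(c,z,x0,x1,y0,y1,s,T=None):
    """rectify plane z: rows = x descending, cols = y descending; s px per m"""
    K=c["intrinsics"]; T=c["extrinsics"] if T is None else T
    # pixel (u,v): y=y1-u/s, x=x1-v/s
    A=np.array([[0,-1/s,x1],[-1/s,0,y1],[0,0,z],[0,0,1.]])
    H=K@T[:3]@A
    return cv2.warpPerspective(c["image"],H,(int((y1-y0)*s),int((x1-x0)*s)),flags=cv2.INTER_LINEAR|cv2.WARP_INVERSE_MAP)
E
python3 - <<'E'
from h import *
c=camera("scene"); 
for t in ("board","dish","soap","spatula","detergent","scoop","scrub_brush","peg_box"):
    for d in regions_of(t,c)[:3]:
        m=d["region"]; v,u=np.nonzero(m); P=ray(c,np.c_[u,v],0.014 if t in("board","dish") else 0.0)[:,:2]
        (cx,cy),(w,h),a=cv2.minAreaRect((P*1000).astype(np.float32)); print(t,round(d["score"],2),"c",round(cx),round(cy),"size",round(w),round(h),round(a))
        if t=="spatula":
            # bright part = blade
            g=c["image"][v,u].mean(1); b=P[g>110]
            (cx,cy),(w,h),a=cv2.minAreaRect((b*1000).astype(np.float32)); print("  blade c",round(cx),round(cy),"size",round(w),round(h),round(a), d["box"])
img=c["image"]
crop=np.hstack([cv2.resize(img[y:y+90,x:x+120],(266,200),interpolation=cv2.INTER_CUBIC) for x,y in((275,228),(340,115),(90,207))])
tv=topview(c,0.0,0.35,0.85,-0.4,0.4,1000); tv=tv[:400]
out=np.vstack([np.hstack([crop,np.zeros((200,2,3),np.uint8)]),tv]); cv2.imwrite('pics/t1.png',out[:,:,::-1])
E
```

```text
board 0.75 c 630 -221 size 130 130 0
dish 0.59 c 606 254 size 133 145 14
dish 0.59 c 773 120 size 79 177 46
spatula 0.89 c 194 385 size 286 118 1
  blade c 195 362 size 73 287 89 [358.9, 135.3, 425.4, 184.9]
spatula 0.86 c 236 -415 size 109 290 35
  blade c 236 -411 size 97 290 27 [99.2, 213.0, 195.0, 287.5]
spatula 0.82 c 521 -36 size 265 58 2
  blade c 521 -36 size 265 58 2 [300.1, 236.2, 365.2, 310.9]
detergent 0.62 c 764 129 size 78 176 42
scoop 0.78 c 754 -99 size 72 96 63
scoop 0.6 c 519 -36 size 260 57 2
scrub_brush 0.55 c 502 457 size 51 212 66
peg_box 0.92 c 490 -496 size 127 174 68
```

View pics/t1.png

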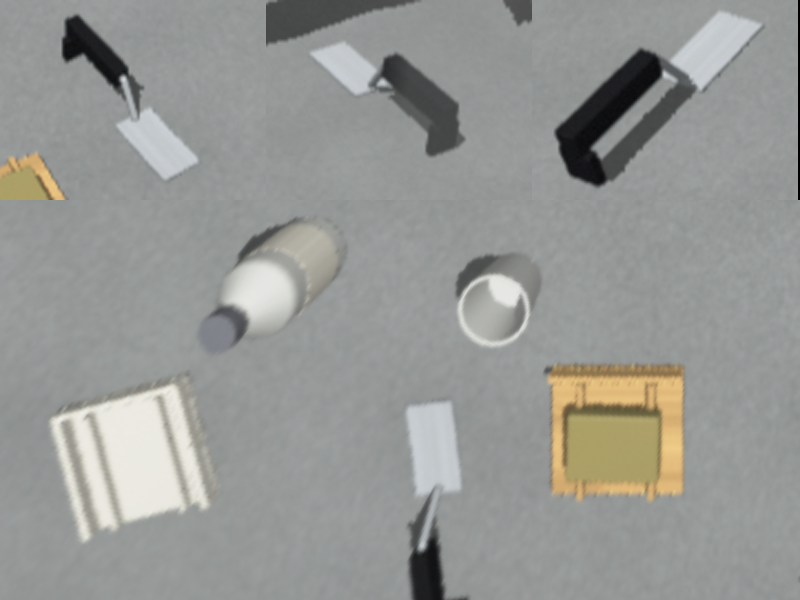

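The centre spatula, scene (333,272), top-view blade ≈ 90 x 46 mm, lies between board and dish: that fits. The others at (395,158) and (147,250) stand elsewhere and measure larger, 286–290 mm overall against about 265. The crop confirms the centre one. Dish is at about (0.60,0.26), turned about +0.25; board is about (0.62,-0.22), near 0 rad. Next I'll use the wrist camera to refine these.

```bash
cat >> h.py <<'E'
def move(tx,ty,tz,yaw,s=None):
    """print shift in tool units to bring TCP to (tx,ty,tz) with tool x axis = -(cos yaw, sin yaw)"""
    s=s or state(); R=s["ee_rot"]; d=R.T@(np.array([tx,ty,tz])-s["ee_pos"])/0.05
    cur=np.arctan2(-R[1,0],-R[0,0]); dy=(yaw-cur+np.pi)%(2*np.pi)-np.pi
    print("dx,dy,dz",np.round(d,3),"yaw",round(-dy,4))
def wristT(s,c):
    E=np.eye(4); E[:3,:3]=s["ee_rot"]; E[:3,3]=s["ee_pos"]; return np.linalg.inv(E@c["hand_eye"])
E
python3 - <<'E'
from h import *
s=state(); c=camera("wrist"); print(c["hand_eye"],c["intrinsics"])
T=np.linalg.inv(wristT(s,c)); print(T)
move(0.52,0.23,0.30,0.24)
E
```

```text
[[ 5.07537087e-04 -9.55611451e-01 -2.94629423e-01  7.98065328e-02]
 [ 9.99999840e-01  5.58341337e-04 -8.83155822e-05  1.29521044e-04]
 [ 2.48899167e-04 -2.94629331e-01  9.55611582e-01 -1.61540383e-01]
 [ 0.00000000e+00  0.00000000e+00  0.00000000e+00  1.00000000e+00]] [[413.74169629   0.         316.50241108]
 [  0.         413.74169629 235.05516434]
 [  0.           0.           1.        ]]
[[ 2.76645397e-01  9.18338444e-01  2.83057992e-01  9.65668238e-02]
 [ 9.60972042e-01 -2.64298060e-01 -8.17267985e-02  6.22762742e-01]
 [-2.41182908e-04  2.94620159e-01 -9.55614412e-01  3.84178140e-01]
 [ 0.00000000e+00  0.00000000e+00  0.00000000e+00  1.00000000e+00]]
dx,dy,dz [-8.718 -5.199 -1.547] yaw -0.5207
```

Call:
drive_tool(plan=[{"claw": 87.8,"dx": -8.7,"dy": -5.2,"dz": 0.3,"yaw": -0.52},{"claw": 87.8,"dx": -8.7,"dy": -5.2,"dz": 0.3,"yaw": -0.52},{"claw": 87.8,"dx": -8.7,"dy": -5.2,"dz": 0.3,"yaw": -0.52},{"claw": 87.8,"dx": -8.7,"dy": -5.2,"dz": 0.3,"yaw": -0.52},{"claw": 87.8,"dx": -8.7,"dy": -5.2,"dz": 0.3,"yaw": -0.52},{"claw": 87.8,"dx": -8.7,"dy": -5.2,"dz": 0.3,"yaw": -0.52},{"claw": 87.8,"dx": -8.7,"dy": -5.2,"dz": 0.3,"yaw": -0.52},{"claw": 87.8,"dx": -8.7,"dy": -5.2,"dz": 0.3,"yaw": -0.52},{"claw": 87.8,"dx": -8.7,"dy": -5.2,"dz": 0.3,"yaw": -0.52},{"claw": 87.8,"dx": -8.7,"dy": -5.2,"dz": 0.3,"yaw": -0.52},{"claw": 87.8,"dx": -8.7,"dy": -5.2,"dz": 0.3,"yaw": -0.52},{"claw": 87.8,"dx": -8.7,"dy": -5.2,"dz": 0.3,"yaw": -0.52},{"claw": 87.8,"dx": -8.7,"dy": -5.2,"dz": 0.3,"yaw": -0.52},{"claw": 87.8,"dx": -8.7,"dy": -5.2,"dz": 0.3,"yaw": -0.52},{"claw": 87.8,"dx": -8.7,"dy": -5.2,"dz": 0.3,"yaw": -0.52}])

```text
time: 2.9
ee_pos: [0.5181, 0.2318, 0.2077]
ee_rot: [[-0.971, -0.24, -0.0], [-0.24, 0.971, 0.001], [0.0, 0.001, -1.0]]
force: [-0.0, -0.1, 0.1]
gripper_width: 0.0879
grasp_force: 0.0
```

```bash
cat >> h.py <<'E'
import pickle
def shot(n):
    s=state(); c=camera("wrist"); c["extrinsics"]=wristT(s,c); save(c,n+'.png'); pickle.dump((s,c),open(n+'.pkl','wb')); return s,c
def load(n): return pickle.load(open(n+'.pkl','rb'))
E
python3 - <<'E'
from h import *
s,c=shot('w_dish'); print(s["time"],s["ee_pos"],s["force"],s["joint_velocities"].round(3))
d=[x for x in regions_of("dish",c)][:2]; print([(x["score"],x["box"]) for x in d])
move(0.52,-0.04,0.21,0.1); move(0.53,-0.22,0.21,0.0)
tv=topview(c,0.014,0.5,0.72,0.14,0.36,2000); cv2.imwrite('pics/d_tv.png',tv[:,:,::-1])
E
```

```text
2.9 [0.51811894 0.23184199 0.20774981] [-0.0199236  -0.11891675  0.11614357] [ 0.003  0.002  0.007 -0.001 -0.001 -0.001  0.003]
[(0.94, [250.2, 227.1, 391.4, 360.0]), (0.58, [0.0, 33.4, 48.5, 272.4])]
dx,dy,dz [ 1.266 -5.276 -0.047] yaw 0.1412
dx,dy,dz [ 1.932 -8.819 -0.048] yaw 0.2412
```

View pics/d_tv.png

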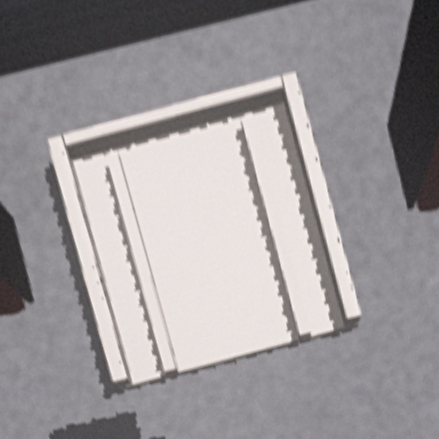

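Dish top view (0.5 mm/px): outer wall-top corners at (49,137), (297,73), (359,317), (113,383). Next, the spatula and the board.

Call:
drive_tool(plan=[{"claw": 87.8,"dx": 1.93,"dy": -8.8,"dz": 0,"yaw": 0.24},{"claw": 87.8,"dx": 1.93,"dy": -8.8,"dz": 0,"yaw": 0.24},{"claw": 87.8,"dx": 1.93,"dy": -8.8,"dz": 0,"yaw": 0.24},{"claw": 87.8,"dx": 1.93,"dy": -8.8,"dz": 0,"yaw": 0.24},{"claw": 87.8,"dx": 1.93,"dy": -8.8,"dz": 0,"yaw": 0.24},{"claw": 87.8,"dx": 1.93,"dy": -8.8,"dz": 0,"yaw": 0.24},{"claw": 87.8,"dx": 1.93,"dy": -8.8,"dz": 0,"yaw": 0.24},{"claw": 87.8,"dx": 1.93,"dy": -8.8,"dz": 0,"yaw": 0.24},{"claw": 87.8,"dx": 1.93,"dy": -8.8,"dz": 0,"yaw": 0.24},{"claw": 87.8,"dx": 1.93,"dy": -8.8,"dz": 0,"yaw": 0.24},{"claw": 87.8,"dx": 1.93,"dy": -8.8,"dz": 0,"yaw": 0.24},{"claw": 87.8,"dx": 1.93,"dy": -8.8,"dz": 0,"yaw": 0.24}])

```text
time: 4.2
ee_pos: [0.5299, -0.2184, 0.2075]
ee_rot: [[-1.0, -0.001, -0.0], [-0.001, 1.0, 0.001], [0.0, 0.001, -1.0]]
force: [-0.4, 0.6, 0.7]
gripper_width: 0.0879
grasp_force: 0.0
```

```bash
python3 - <<'E'
from h import *
s,c=shot('w_board'); print(s["time"],s["ee_pos"],s["joint_velocities"].round(3))
a=topview(c,0.014,0.52,0.72,-0.32,-0.12,2000)
b=topview(c,0.0,0.42,0.68,-0.12,0.04,2000)
out=np.zeros((520,800,3),np.uint8); out[:400,:400]=a; out[:,440:760]=b
cv2.imwrite('pics/b_tv.png',out[:,:,::-1])
E
```

```text
4.2 [ 0.5299404  -0.21836179  0.20746363] [-0.017 -0.004 -0.006  0.002  0.    -0.001  0.002]Traceback (most recent call last):
  File "<stdin>", line 5, in <module>
ValueError: could not broadcast input array from shape (399,400,3) into shape (400,400,3)
```

```bash
python3 - <<'E'
from h import *
s,c=load('w_board')
a=topview(c,0.014,0.52,0.7201,-0.32,-0.12,2000)
b=topview(c,0.0,0.42,0.6801,-0.12,0.0401,2000)
out=np.zeros((520,800,3),np.uint8); out[:400,:400]=a[:400,:400]; out[:,440:760]=b[:520,:320]
cv2.imwrite('pics/b_tv.png',out[:,:,::-1])
E
```

```text
(no output)
```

View pics/b_tv.png

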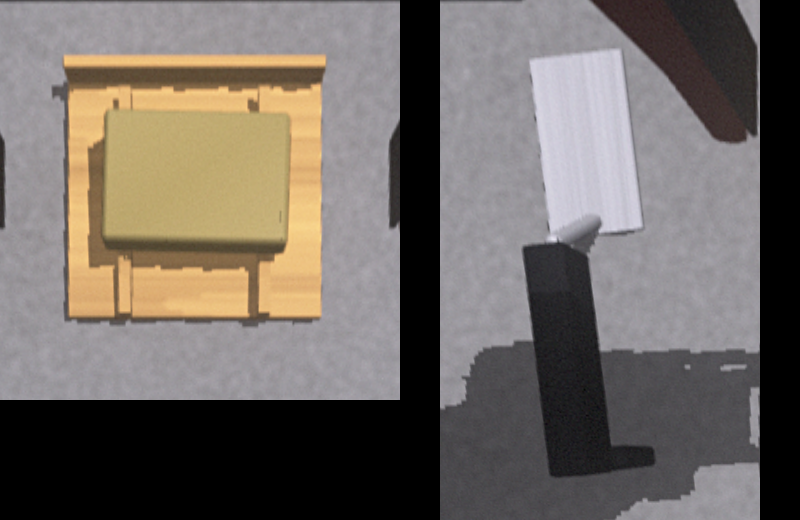

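Board panel: back-stop top corners (64,56), (326,56); front floor corners (68,318), (322,318); soap top face corners (107,111), (290,113), (105,237), (287,239). Spatula panel: blade corners (530,59), (621,49), (643,229); handle end (549,475)–(612,471).

```bash
cat >> h.py <<'E'
def lift(c,uv,zp,x1,y1,s,z):
    """top-view pixels of plane zp -> world xy at height z"""
    T=c["extrinsics"]; C=(-T[:3,:3].T@T[:3,3]); uv=np.array(uv,float)
    P=np.c_[x1-uv[:,1]/s,y1-uv[:,0]/s,np.full(len(uv),zp)]
    k=((np.array(z)*np.ones(len(uv))-C[2])/(zp-C[2]))[:,None]; return (C+(P-C)*k)[:,:2]
def fit(M,W):
    M=np.array(M,float)/1000; m,w=M.mean(0),W.mean(0); a,b=M-m,W-w
    th=np.arctan2((a[:,0]*b[:,1]-a[:,1]*b[:,0]).sum(),(a*b).sum()); R=np.array([[np.cos(th),-np.sin(th)],[np.sin(th),np.cos(th)]])
    t=w-R@m; r=(W-(M@R.T+t))*1000; return np.round(np.r_[t,th],4),np.round(r@R,1).tolist()
E
python3 - <<'E'
from h import *
s,c=load('w_dish')
print("dish",fit([[64,64],[64,-64],[-61,-64],[-61,64]],lift(c,[(49,137),(297,73),(359,317),(113,383)],.014,.72,.36,2000,.019)))
s,c=load('w_board')
print("board",fit([[64,65],[64,-65],[-61,-65],[-61,65]],lift(c,[(64,56),(326,56),(322,318),(68,318)],.014,.7201,-.12,2000,[.02,.02,.006,.006])))
print("soap",fit([[32,45],[32,-45],[-32,45],[-32,-45]],lift(c,[(105,110),(291,112),(104,238),(289,240)],.014,.7201,-.12,2000,.030)))
W=lift(c,[(530,59),(621,49),(643,229)],0,.6801,.0401+.22,2000,.0025)
print("blade",fit([[45,23],[45,-23],[-45,-23]],W))
W=lift(c,[(530,59),(621,49),(643,229),(524,247),(587,253),(612,471),(550,476)],0,.6801,.0401+.22,2000,[.0025]*3+[.056]*4)
print("spat",fit([[45,23],[45,-23],[-45,-23],[-65,9],[-65,-9],[-165,-9],[-165,9]],W))
E
```

```text
dish (array([0.6025, 0.2567, 0.2546]), [[-0.0, -1.0], [-0.3, 0.7], [0.6, 1.4], [-0.3, -1.0]])
board (array([ 6.243e-01, -2.175e-01, -2.000e-04]), [[-0.3, -0.6], [-0.3, 0.6], [0.3, 0.1], [0.3, -0.1]])
soap (array([ 0.6244, -0.2186, -0.0111]), [[-1.5, -0.6], [-1.4, 0.6], [1.4, -0.8], [1.5, 0.9]])
blade (array([ 0.607 , -0.0343,  0.1166]), [[0.2, -0.2], [-0.1, 0.3], [-0.1, -0.1]])
spat (array([ 0.6061, -0.0361,  0.1432]), [[1.9, 0.3], [0.4, 0.9], [0.4, 2.8], [0.2, 1.6], [-6.2, -6.4], [0.8, -3.7], [2.5, 4.6]])
```

Call:
drive_tool(plan=[{"claw": 87.8,"dx": 0.25,"dy": 3.48,"dz": 0,"yaw": -0.114},{"claw": 87.8,"dx": 0.25,"dy": 3.48,"dz": 0,"yaw": -0.114},{"claw": 87.8,"dx": 0.25,"dy": 3.48,"dz": 0.5,"yaw": -0.114},{"claw": 87.8,"dx": 0.25,"dy": 3.48,"dz": 1.0,"yaw": -0.114},{"claw": 60,"dx": 0.25,"dy": 3.48,"dz": 1.5,"yaw": -0.114},{"claw": 60,"dx": 0.25,"dy": 3.48,"dz": 1.5,"yaw": -0.114},{"claw": 60,"dx": 0.25,"dy": 3.48,"dz": 1.5,"yaw": -0.114},{"claw": 60,"dx": 0.25,"dy": 3.48,"dz": 1.5,"yaw": -0.114}])

```text
time: 5.05
ee_pos: [0.5182, -0.0465, 0.1341]
ee_rot: [[-0.994, -0.113, 0.002], [-0.113, 0.994, -0.0], [-0.002, -0.0, -1.0]]
force: [0.3, 0.3, 0.5]
gripper_width: 0.0609
grasp_force: 0.0
```

```bash
python3 - <<'E'
from h import *
s,c=shot('w_sp'); print(s["time"],s["ee_pos"],s["joint_velocities"].round(3))
b=topview(c,0.0025,0.42,0.6801,-0.12,0.0401,2000)
b2=topview(c,0.056,0.42,0.6801,-0.12,0.0401,2000)
cv2.imwrite('pics/sp_tv.png',np.hstack([b,b2])[:,:,::-1])
move(.5176,-.0446,.0253,.115,s)
E
```

```text
5.05 [ 0.5181943  -0.04649509  0.13408114] [ 0.009 -0.006  0.001 -0.001 -0.    -0.004  0.002]
dx,dy,dz [0.012 0.04  2.176] yaw -0.0022
```

View pics/sp_tv.png

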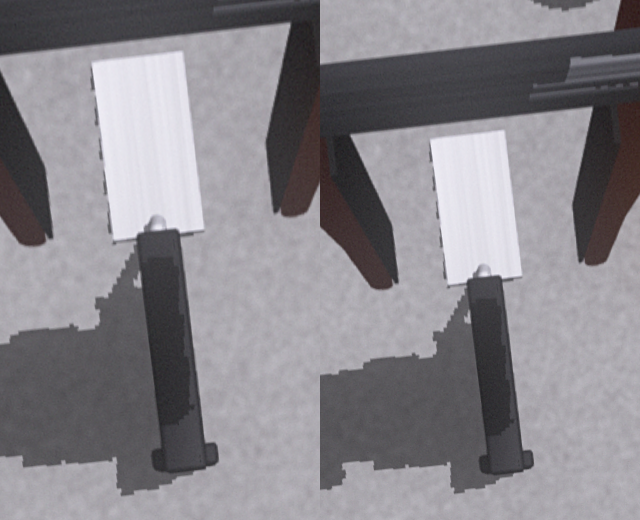

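The spatula lies straight under the gripper: blade corners (92,62), (182,52), (203,231), (114,241); handle-top corners in the right panel (468,278), (500,277), (489,473), (522,471).

```bash
python3 - <<'E'
from h import *
s,c=load('w_sp')
W=lift(c,[(92,62),(182,52),(203,231),(114,241)],.0025,.6801,.0401,2000,.0025)
M=[[45,23],[45,-23],[-45,-23],[-45,23]]
print(fit(M,W))
W2=lift(c,[(148,278),(180,277),(202,471),(169,473)],.056,.6801,.0401,2000,.056)
f=fit(M+[[-65,9],[-65,-9],[-165,-9],[-165,9]],np.r_[W,W2]); print(f)
x,y,t=f[0]; move(x-.09*np.cos(t),y-.09*np.sin(t),.0253,t,s)
E
```

```text
(array([ 0.6068, -0.0338,  0.1179]), [[0.2, -0.3], [-0.1, 0.4], [-0.2, 0.5], [0.1, -0.7]])
(array([ 0.6069, -0.0339,  0.1157]), [[0.1, -0.1], [-0.1, 0.7], [-0.2, 0.6], [-0.0, -0.7], [-0.4, -1.4], [-1.7, 0.6], [0.7, 0.9], [1.6, -0.6]])
dx,dy,dz [0.013 0.046 2.176] yaw -0.0029
```

Call:
drive_tool(plan=[{"claw": 60,"dx": 0.013,"dy": 0.046,"dz": 0.7,"yaw": -0.003},{"claw": 60,"dx": 0.013,"dy": 0.046,"dz": 1.4,"yaw": -0.003},{"claw": 60,"dx": 0.013,"dy": 0.046,"dz": 1.9,"yaw": -0.003},{"claw": 60,"dx": 0.013,"dy": 0.046,"dz": 2.15,"yaw": -0.003},{"claw": 60,"dx": 0.013,"dy": 0.046,"dz": 2.17,"yaw": -0.003},{"claw": 60,"dx": 0.013,"dy": 0.046,"dz": 2.17,"yaw": -0.003},{"claw": 30,"dx": 0.013,"dy": 0.046,"dz": 2.17,"yaw": -0.003},{"claw": 10,"dx": 0.013,"dy": 0.046,"dz": 2.17,"yaw": -0.003},{"claw": 10,"dx": 0.013,"dy": 0.046,"dz": 2.17,"yaw": -0.003},{"claw": 10,"dx": 0.013,"dy": 0.046,"dz": 2.17,"yaw": -0.003},{"claw": 10,"dx": 0.013,"dy": 0.046,"dz": 2.17,"yaw": -0.003},{"claw": 10,"dx": 0.013,"dy": 0.046,"dz": 2.17,"yaw": -0.003}], grip_force=50)

```text
time: 6.3
ee_pos: [0.5164, -0.044, 0.0242]
ee_rot: [[-0.993, -0.116, 0.0], [-0.116, 0.993, -0.0], [-0.0, -0.0, -1.0]]
force: [1.4, -0.0, 1.2]
gripper_width: 0.0178
grasp_force: 50.0
```

```bash
python3 - <<'E'
from h import *
s,c=shot('w_g0'); print(s["time"],s["ee_pos"],s["force"],s["wrist_torque"])
E
```

```text
6.3 [ 0.51635728 -0.04395989  0.02418423] [ 1.36368117 -0.02855015  1.22096918] [ 0.03143428 -0.0750056  -0.00334274]
```

Call:
drive_tool(plan=[{"claw": 10,"dz": -0.2,"dx": 0,"dy": 0,"yaw": 0},{"claw": 10,"dz": -0.6,"dx": 0,"dy": 0,"yaw": 0},{"claw": 10,"dz": -1.1,"dx": 0,"dy": 0,"yaw": 0},{"claw": 10,"dz": -1.1,"dx": 0,"dy": 0,"yaw": 0},{"claw": 10,"dz": -1.1,"dx": 0,"dy": 0,"yaw": 0},{"claw": 10,"dz": -1.1,"dx": 0,"dy": 0,"yaw": 0}])

```text
time: 6.95
ee_pos: [0.5157, -0.0439, 0.0785]
ee_rot: [[-0.993, -0.116, -0.001], [-0.116, 0.993, 0.0], [0.001, 0.0, -1.0]]
force: [0.1, -0.4, -0.3]
gripper_width: 0.018
grasp_force: 50.0
```

```bash
python3 - <<'E'
from h import *
_,c0=load('w_g0'); s,c=shot('w_g1'); print(s["time"],s["ee_pos"],s["force"],s["wrist_torque"])
g=[np.where(x["image"].mean(2)>175,255,0).astype(np.uint8) for x in (c0,c)]
for m in g:
    n,l,st,ce=cv2.connectedComponentsWithStats(m); i=1+st[1:,4].argmax(); print(st[i],ce[i])
C=(.6244,-.2186); y=-.008
def ee(bx,by,yaw): return bx-.0911*np.cos(yaw)-.0004*np.sin(yaw), by-.0911*np.sin(yaw)+.0004*np.cos(yaw)
p=ee(C[0]-.13*np.cos(y),C[1]-.13*np.sin(y),y); print(p); move(*p,.075,y,s)
E
```

```text
6.95 [ 0.5157362  -0.04385506  0.07849915] [ 0.11127334 -0.37601067 -0.30112968] [ 0.03429004  0.05005078 -0.02285277]
[     0      0    640    386 142567] [247.87082565 134.99478842]
[     0      0    640    353 130339] [244.99581092 126.12554953]
(np.float64(0.4033102751281324), np.float64(-0.21643123166707134))
dx,dy,dz [ 2.634 -3.167  0.072] yaw 0.1243
```

```bash
python3 - <<'E'
from h import *
s0,c0=load('w_g0'); _,c1=load('w_g1')
K=c0["intrinsics"];T=c0["extrinsics"]
def pj(P): q=T[:3,:3]@P+T[:3,3]; q=K@q; return q[:2]/q[2]
th=.1157;R=np.array([[np.cos(th),-np.sin(th)],[np.sin(th),np.cos(th)]])
pr=lambda x,y,z:pj(np.r_[np.array([.6069,-.0339])+R@[x,y],z])
for q in((45,23),(45,-23),(-45,-23),(-45,23)): print(pr(q[0]/1000,q[1]/1000,.0025).round())
print("tip droop 2mm:",pr(.045,0,.0005)-pr(.045,0,.0025))
h=np.hstack([x["image"][0:480,160:480] for x in(c0,c1)]); cv2.imwrite('pics/g01.png',h[:,:,::-1])
E
```

```text
[356. 499.]
[276. 499.]
[271. 364.]
[361. 365.]
tip droop 2mm: [ 0.0033213  -3.11133393]
```

View pics/g01.png

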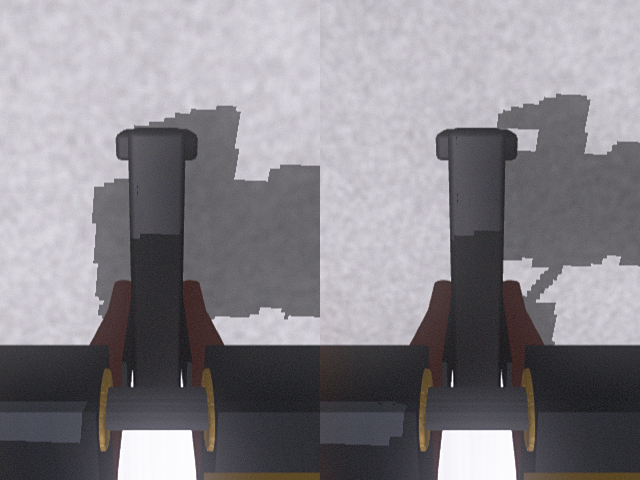

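The heel edge stays at row 127 before and after the lift, so the spatula hangs level. Going to the board's front.

Call:
drive_tool(plan=[{"claw": 10,"dx": 1.0,"dy": -0.6,"dz": 0,"yaw": 0.03},{"claw": 10,"dx": 2.0,"dy": -1.4,"dz": 0,"yaw": 0.06},{"claw": 10,"dx": 2.63,"dy": -2.2,"dz": 0,"yaw": 0.1},{"claw": 10,"dx": 2.63,"dy": -2.9,"dz": 0,"yaw": 0.124},{"claw": 10,"dx": 2.63,"dy": -3.17,"dz": 0,"yaw": 0.124},{"claw": 10,"dx": 2.63,"dy": -3.17,"dz": 0.3,"yaw": 0.124},{"claw": 10,"dx": 2.63,"dy": -3.17,"dz": 0.6,"yaw": 0.124},{"claw": 10,"dx": 2.63,"dy": -3.17,"dz": 0.85,"yaw": 0.124},{"claw": 10,"dx": 2.63,"dy": -3.17,"dz": 0.91,"yaw": 0.124},{"claw": 10,"dx": 2.63,"dy": -3.17,"dz": 0.91,"yaw": 0.124},{"claw": 10,"dx": 2.63,"dy": -3.17,"dz": 0.91,"yaw": 0.124},{"claw": 10,"dx": 2.63,"dy": -3.17,"dz": 0.91,"yaw": 0.124}])

```text
time: 8.2
ee_pos: [0.4045, -0.2167, 0.0341]
ee_rot: [[-1.0, 0.008, 0.001], [0.008, 1.0, -0.0], [-0.001, -0.0, -1.0]]
force: [-0.1, 0.0, -1.1]
gripper_width: 0.0179
grasp_force: 50.0
```

```bash
python3 - <<'E'
from h import *
s=state(); print(s["time"],s["ee_pos"],s["force"])
C=(.6244,-.2186); y=-.008
def ee(bx,by,yaw): return bx-.0911*np.cos(yaw)-.0004*np.sin(yaw), by-.0911*np.sin(yaw)+.0004*np.cos(yaw)
for d in(-.13,.002): p=ee(C[0]+d*np.cos(y),C[1]+d*np.sin(y),y); print(p); move(*p,.0327,y,s)
c=camera("side")
T=c["extrinsics"];K=c["intrinsics"]
i=c["image"][250:350,340:500]; i=cv2.resize(i,(800,500),interpolation=cv2.INTER_CUBIC); cv2.imwrite('pics/side_b.png',i[:,:,::-1])
E
```

```text
8.2 [ 0.40447927 -0.21671125  0.03409767] [-0.07205982  0.00500276 -1.09739406]
(np.float64(0.4033102751281324), np.float64(-0.21643123166707134))
dx,dy,dz [0.023 0.005 0.028] yaw 0.0003
(np.float64(0.5353060511506603), np.float64(-0.2174872204031074))
dx,dy,dz [-2.617  0.005  0.03 ] yaw 0.0003
```

View pics/side_b.png

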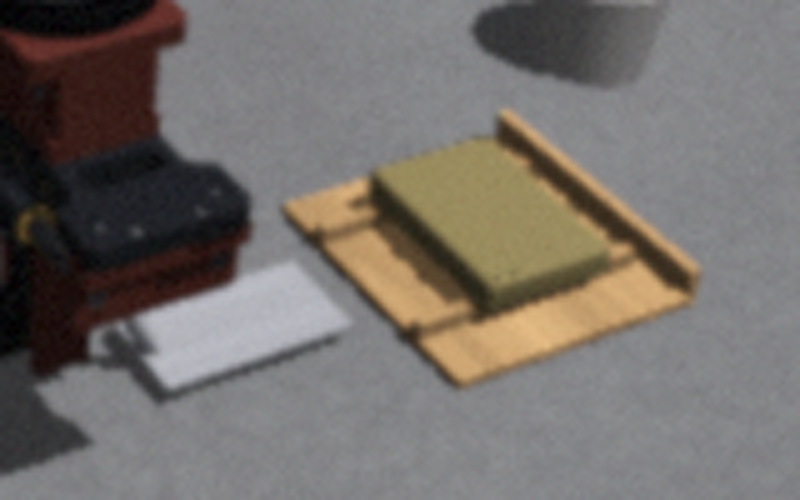

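The blade stands in front of the channel mouth, aligned. Sliding in.

Call:
drive_tool(plan=[{"claw": 10,"dx": 0,"dy": 0.005,"dz": 0.03,"yaw": 0},{"claw": 10,"dx": -0.3,"dy": 0.005,"dz": 0.03,"yaw": 0},{"claw": 10,"dx": -0.6,"dy": 0.005,"dz": 0.03,"yaw": 0},{"claw": 10,"dx": -0.9,"dy": 0.005,"dz": 0.03,"yaw": 0},{"claw": 10,"dx": -0.9,"dy": 0.005,"dz": 0.03,"yaw": 0},{"claw": 10,"dx": -0.9,"dy": 0.005,"dz": 0.03,"yaw": 0}])

```text
time: 8.85
ee_pos: [0.4485, -0.2166, 0.032]
ee_rot: [[-1.0, 0.008, -0.001], [0.008, 1.0, 0.0], [0.001, 0.0, -1.0]]
force: [-0.2, 0.2, -1.9]
gripper_width: 0.0176
grasp_force: 50.0
```

Call:
drive_tool(plan=[{"claw": 10,"dx": -0.25,"dy": 0,"dz": -0.015,"yaw": 0},{"claw": 10,"dx": -0.5,"dy": 0,"dz": -0.015,"yaw": 0},{"claw": 10,"dx": -0.75,"dy": 0,"dz": -0.015,"yaw": 0},{"claw": 10,"dx": -1.0,"dy": 0,"dz": -0.015,"yaw": 0},{"claw": 10,"dx": -1.25,"dy": 0,"dz": -0.015,"yaw": 0},{"claw": 10,"dx": -1.5,"dy": 0,"dz": -0.015,"yaw": 0},{"claw": 10,"dx": -1.7,"dy": 0,"dz": -0.015,"yaw": 0},{"claw": 10,"dx": -1.73,"dy": 0,"dz": -0.015,"yaw": 0},{"claw": 10,"dx": -1.73,"dy": 0,"dz": -0.015,"yaw": 0},{"claw": 10,"dx": -1.73,"dy": 0,"dz": -0.015,"yaw": 0}])

```text
time: 9.85
ee_pos: [0.5349, -0.2175, 0.0328]
ee_rot: [[-1.0, 0.008, -0.001], [0.008, 1.0, 0.0], [0.001, 0.0, -1.0]]
force: [-0.6, -0.4, -1.1]
gripper_width: 0.0177
grasp_force: 50.0
```

Call:
drive_tool(plan=[{"claw": 10,"dz": -0.03,"dx": 0,"dy": 0,"yaw": 0},{"claw": 10,"dz": -0.06,"dx": 0,"dy": 0,"yaw": 0},{"claw": 10,"dz": -0.1,"dx": 0,"dy": 0,"yaw": 0},{"claw": 10,"dz": -0.14,"dx": 0,"dy": 0,"yaw": 0},{"claw": 10,"dz": -0.2,"dx": 0,"dy": 0,"yaw": 0},{"claw": 10,"dz": -0.3,"dx": 0,"dy": 0,"yaw": 0},{"claw": 10,"dz": -0.45,"dx": 0,"dy": 0,"yaw": 0},{"claw": 10,"dz": -0.6,"dx": 0,"dy": 0,"yaw": 0},{"claw": 10,"dz": -0.8,"dx": 0,"dy": 0,"yaw": 0},{"claw": 10,"dz": -1.0,"dx": 0,"dy": 0,"yaw": 0},{"claw": 10,"dz": -1.15,"dx": 0,"dy": 0,"yaw": 0},{"claw": 10,"dz": -1.2,"dx": 0,"dy": 0,"yaw": 0},{"claw": 10,"dz": -1.2,"dx": 0,"dy": 0,"yaw": 0},{"claw": 10,"dz": -1.2,"dx": 0,"dy": 0,"yaw": 0}])

```text
time: 11.25
ee_pos: [0.5355, -0.2173, 0.0927]
ee_rot: [[-1.0, 0.008, -0.0], [0.008, 1.0, 0.0], [0.0, 0.0, -1.0]]
force: [1.0, -0.6, -2.3]
gripper_width: 0.0178
grasp_force: 50.0
```

```bash
python3 - <<'E'
from h import *
s,c=shot('w_l'); print(s["time"],s["ee_pos"],s["force"],s["wrist_torque"])
v=camera("side")
i=v["image"][200:350,300:540]; a=cv2.resize(i,(800,500),interpolation=cv2.INTER_CUBIC); cv2.imwrite('pics/lift.png',a[:,:,::-1])
w0=load('w_g1')[1]["image"]
for im in(w0,c["image"]):
    col=cv2.cvtColor(im,cv2.COLOR_RGB2GRAY)[100:150,300:330].astype(float).mean(1); print("heel edge row",100+np.diff(col).argmin())
E
```

```text
11.25 [ 0.53545322 -0.21728795  0.0926675 ] [ 1.02108372 -0.64716962 -2.28822039] [0.03430777 0.06633981 0.01499392]
heel edge row 127
heel edge row 127
```

View pics/lift.png

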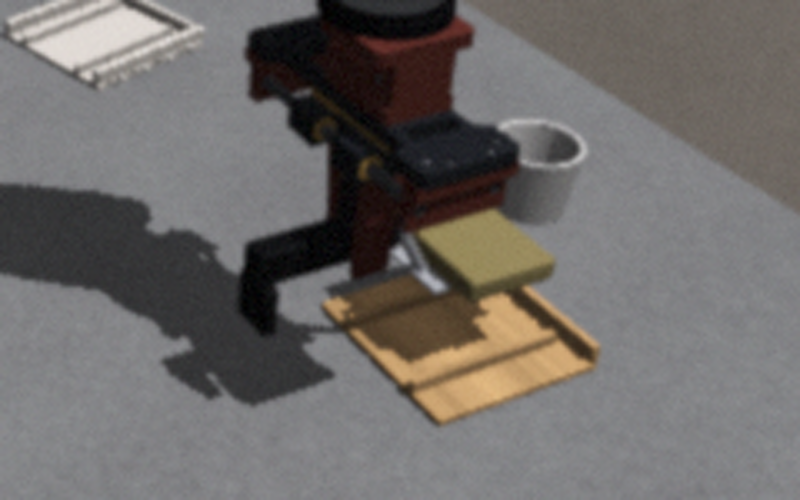

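The slab sits level on the blade, clear of the board. Carrying it smoothly over the dish.

Call:
drive_tool(plan=[{"claw": 10,"dx": 0,"dy": 0.01,"dz": 0,"yaw": 0},{"claw": 10,"dx": 0,"dy": 0.08,"dz": 0,"yaw": 0},{"claw": 10,"dx": 0.01,"dy": 0.24,"dz": 0,"yaw": -0.01},{"claw": 10,"dx": 0.03,"dy": 0.52,"dz": 0,"yaw": -0.015},{"claw": 10,"dx": 0.05,"dy": 0.93,"dz": 0,"yaw": -0.03},{"claw": 10,"dx": 0.08,"dy": 1.47,"dz": 0,"yaw": -0.045},{"claw": 10,"dx": 0.11,"dy": 2.12,"dz": 0,"yaw": -0.06},{"claw": 10,"dx": 0.15,"dy": 2.87,"dz": 0,"yaw": -0.085},{"claw": 10,"dx": 0.19,"dy": 3.67,"dz": 0,"yaw": -0.11},{"claw": 10,"dx": 0.23,"dy": 4.52,"dz": 0,"yaw": -0.13},{"claw": 10,"dx": 0.28,"dy": 5.36,"dz": 0,"yaw": -0.16},{"claw": 10,"dx": 0.32,"dy": 6.16,"dz": 0,"yaw": -0.18},{"claw": 10,"dx": 0.36,"dy": 6.91,"dz": 0,"yaw": -0.2},{"claw": 10,"dx": 0.39,"dy": 7.56,"dz": 0,"yaw": -0.22},{"claw": 10,"dx": 0.42,"dy": 8.1,"dz": 0,"yaw": -0.24},{"claw": 10,"dx": 0.44,"dy": 8.51,"dz": 0,"yaw": -0.25},{"claw": 10,"dx": 0.45,"dy": 8.79,"dz": 0,"yaw": -0.26},{"claw": 10,"dx": 0.46,"dy": 8.95,"dz": 0,"yaw": -0.263},{"claw": 10,"dx": 0.47,"dy": 9.02,"dz": 0,"yaw": -0.266},{"claw": 10,"dx": 0.47,"dy": 9.03,"dz": 0,"yaw": -0.266}])

```text
time: 13.35
ee_pos: [0.5157, 0.2336, 0.0928]
ee_rot: [[-0.967, -0.255, -0.0], [-0.255, 0.967, -0.0], [0.0, -0.0, -1.0]]
force: [-0.9, -0.5, -1.7]
gripper_width: 0.0179
grasp_force: 50.0
```

Call:
drive_tool(plan=[{"claw": 10,"dx": 0,"dy": 0,"dz": 0,"yaw": 0},{"claw": 10,"dx": 0,"dy": 0,"dz": 0,"yaw": 0},{"claw": 10,"dx": 0,"dy": 0,"dz": 0,"yaw": 0},{"claw": 10,"dx": 0,"dy": 0,"dz": 0,"yaw": 0}])

```text
time: 13.75
ee_pos: [0.5158, 0.2338, 0.0929]
ee_rot: [[-0.967, -0.255, 0.0], [-0.255, 0.967, -0.0], [-0.0, -0.0, -1.0]]
force: [0.0, 0.2, -2.2]
gripper_width: 0.0178
grasp_force: 50.0
```

```bash
python3 - <<'E'
from h import *
s=state(); print(s["time"],s["ee_pos"],s["force"])
move(.5158,.2343,.0327,.2576,s)
for n in("scene","side"):
    c=camera(n); T=c["extrinsics"];K=c["intrinsics"]
    for r in regions_of("soap",c)[:1]:
        # predicted soap silhouette centroid / box vs seen
        e=s["ee_pos"]; R=s["ee_rot"]; X=-R[:,0]; Y=np.array([-X[1],X[0],0])
        z=e[2]-.0242+.0025; P=np.array([e*[1,1,0]+X*(.0895+a)+Y*(-.0004+b)+[0,0,z+h] for a in(-.032,.032) for b in(-.045,.045) for h in(0,.016)])
        q=(P@T[:3,:3].T+T[:3,3])@K.T; q=q[:,:2]/q[:,2:]
        hull=cv2.fillConvexPoly(np.zeros((480,640),np.uint8),cv2.convexHull(q.astype(np.float32)).round().astype(np.int32),1)
        v,u=np.nonzero(r["region"]); v2,u2=np.nonzero(hull)
        print(n,r["score"],np.round(r["box"]),"pred",q.min(0).round(),q.max(0).round(),"cent",u.mean(),v.mean(),u2.mean(),v2.mean())
    save(c,n+'_d.png')
E
```

```text
13.75 [0.51575896 0.23382168 0.09293513] [ 1.61958430e-03  1.80215953e-01 -2.22638936e+00]
dx,dy,dz [-0.003  0.009  1.205] yaw -0.0001
scene 0.9 [431. 214. 470. 247.] pred [428. 212.] [473. 247.] cent 449.2429906542056 229.03604806408543 450.47294372294374 229.31060606060606
side 0.73 [316. 180. 348. 199.] pred [312. 178.] [349. 199.] cent 331.6915167095116 188.7146529562982 330.66409266409266 188.3841698841699
```

Seen and predicted slab silhouettes agree within about 1 px, so it hasn't slipped. Lowering.

Call:
drive_tool(plan=[{"claw": 10,"dx": 0,"dy": 0.01,"dz": 0.06,"yaw": 0},{"claw": 10,"dx": 0,"dy": 0.01,"dz": 0.2,"yaw": 0},{"claw": 10,"dx": 0,"dy": 0.01,"dz": 0.38,"yaw": 0},{"claw": 10,"dx": 0,"dy": 0.01,"dz": 0.56,"yaw": 0},{"claw": 10,"dx": 0,"dy": 0.01,"dz": 0.74,"yaw": 0},{"claw": 10,"dx": 0,"dy": 0.01,"dz": 0.88,"yaw": 0},{"claw": 10,"dx": 0,"dy": 0.01,"dz": 0.96,"yaw": 0},{"claw": 10,"dx": 0,"dy": 0.01,"dz": 1.02,"yaw": 0},{"claw": 10,"dx": 0,"dy": 0.01,"dz": 1.06,"yaw": 0},{"claw": 10,"dx": 0,"dy": 0.01,"dz": 1.09,"yaw": 0},{"claw": 10,"dx": 0,"dy": 0.01,"dz": 1.12,"yaw": 0},{"claw": 10,"dx": 0,"dy": 0.01,"dz": 1.15,"yaw": 0},{"claw": 10,"dx": 0,"dy": 0.01,"dz": 1.18,"yaw": 0},{"claw": 10,"dx": 0,"dy": 0.01,"dz": 1.2,"yaw": 0},{"claw": 10,"dx": 0,"dy": 0.01,"dz": 1.2,"yaw": 0},{"claw": 10,"dx": 0,"dy": 0.01,"dz": 1.2,"yaw": 0}])

```text
time: 15.55
ee_pos: [0.5156, 0.2348, 0.033]
ee_rot: [[-0.967, -0.255, 0.0], [-0.255, 0.967, 0.0], [-0.0, 0.0, -1.0]]
force: [-0.3, 0.5, -1.9]
gripper_width: 0.0178
grasp_force: 50.0
```

```bash
python3 - <<'E'
from h import *
s=state(); print(s["time"],s["ee_pos"],s["force"],s["wrist_torque"])
for n in("scene","side"):
    c=camera(n); T=c["extrinsics"];K=c["intrinsics"]
    for r in regions_of("soap",c)[:1]:
        th=.2546; X=np.array([np.cos(th),np.sin(th),0]);Y=np.array([-X[1],X[0],0]);D=np.array([.6025,.2567,.014])
        P=np.array([D+X*a+Y*b+[0,0,h] for a in(-.032,.032) for b in(-.045,.045) for h in(0,.016)])
        q=(P@T[:3,:3].T+T[:3,3])@K.T; q=q[:,:2]/q[:,2:]
        print(n,r["score"],np.round(r["box"]),"ideal",q.min(0).round(),q.max(0).round())
E
```

```text
15.55 [0.51560373 0.23479428 0.03297634] [-0.28679127  0.51550491 -1.88152493] [-0.05429678  0.01406832  0.0074937 ]
scene 0.67 [423. 230. 466. 260.] ideal [425. 229.] [469. 264.]
side 0.62 [315. 196. 348. 218.] ideal [312. 195.] [349. 217.]
```

Call:
drive_tool(plan=[{"claw": 10,"dx": 0.06,"dy": 0,"dz": 0,"yaw": 0},{"claw": 10,"dx": 0.15,"dy": 0,"dz": 0,"yaw": 0},{"claw": 10,"dx": 0.3,"dy": 0,"dz": 0,"yaw": 0},{"claw": 10,"dx": 0.5,"dy": 0,"dz": 0,"yaw": 0},{"claw": 10,"dx": 0.75,"dy": 0,"dz": 0,"yaw": 0},{"claw": 10,"dx": 1.0,"dy": 0,"dz": 0,"yaw": 0},{"claw": 10,"dx": 1.3,"dy": 0,"dz": 0,"yaw": 0},{"claw": 10,"dx": 1.6,"dy": 0,"dz": 0,"yaw": 0},{"claw": 10,"dx": 1.9,"dy": 0,"dz": 0,"yaw": 0},{"claw": 10,"dx": 2.2,"dy": 0,"dz": 0,"yaw": 0},{"claw": 10,"dx": 2.5,"dy": 0,"dz": 0,"yaw": 0},{"claw": 10,"dx": 2.7,"dy": 0,"dz": 0,"yaw": 0},{"claw": 10,"dx": 2.7,"dy": 0,"dz": 0,"yaw": 0},{"claw": 10,"dx": 2.7,"dy": 0,"dz": 0,"yaw": 0}])

```text
time: 17.15
ee_pos: [0.3854, 0.2006, 0.0332]
ee_rot: [[-0.967, -0.256, 0.001], [-0.256, 0.967, 0.001], [-0.001, 0.0, -1.0]]
force: [0.7, 0.9, -0.4]
gripper_width: 0.0178
grasp_force: 50.0
```

```bash
python3 - <<'E'
from h import *
s,c=shot('w_out'); print(s["time"],s["ee_pos"],s["force"],s["wrist_torque"])
for n in("scene","side"):
    c=camera(n); T=c["extrinsics"];K=c["intrinsics"]; save(c,n+'_o.png'); pickle.dump((s,c),open(n+'_o.pkl','wb'))
    for r in regions_of("soap",c)[:1]: print(n,np.round(r["box"]))
c=load('scene_o')[1]; a=topview(c,.030,.5,.7201,.14,.3601,2000)
cv2.imwrite('pics/out.png',a[:,:,::-1])
move(.5164,-.044,.0785,.116,s)
E
```

```text
17.15 [0.38536557 0.20059211 0.03317173] [ 0.66175765  0.87771584 -0.36660455] [0.03651969 0.0419931  0.03042883]
scene [428. 230. 466. 262.]
side [315. 195. 346. 218.]
dx,dy,dz [-1.284 -5.399 -0.907] yaw 0.1425
```

View pics/out.png

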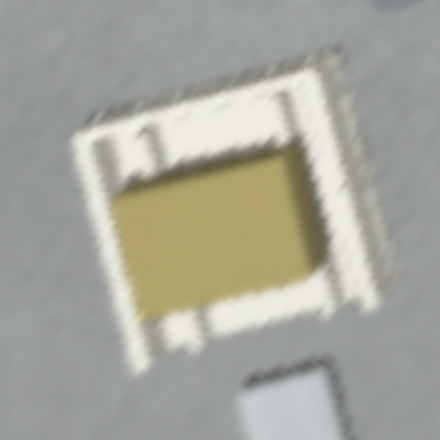

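The slab lies on the dish, inside the walls; corners in the picture are about (113,200), (296,148), (322,265), (143,315). The blade is out, at (290,400). Returning the spatula to its starting place.

Call:
drive_tool(plan=[{"claw": 10,"dx": 0.1,"dy": 0,"dz": -0.45,"yaw": 0},{"claw": 10,"dx": 0.1,"dy": -0.3,"dz": -0.9,"yaw": 0.02},{"claw": 10,"dx": 0,"dy": -1.1,"dz": -0.9,"yaw": 0.05},{"claw": 10,"dx": -0.2,"dy": -2.0,"dz": -0.9,"yaw": 0.08},{"claw": 10,"dx": -0.5,"dy": -2.9,"dz": -0.9,"yaw": 0.11},{"claw": 10,"dx": -0.8,"dy": -3.8,"dz": -0.9,"yaw": 0.1425},{"claw": 10,"dx": -1.1,"dy": -4.6,"dz": -0.9,"yaw": 0.1425},{"claw": 10,"dx": -1.28,"dy": -5.2,"dz": -0.9,"yaw": 0.1425},{"claw": 10,"dx": -1.28,"dy": -5.4,"dz": -0.9,"yaw": 0.1425},{"claw": 10,"dx": -1.28,"dy": -5.4,"dz": -0.9,"yaw": 0.1425},{"claw": 10,"dx": -1.28,"dy": -5.4,"dz": -0.6,"yaw": 0.1425},{"claw": 10,"dx": -1.28,"dy": -5.4,"dz": -0.3,"yaw": 0.1425},{"claw": 10,"dx": -1.28,"dy": -5.4,"dz": 0,"yaw": 0.1425},{"claw": 10,"dx": -1.28,"dy": -5.4,"dz": 0.1,"yaw": 0.1425},{"claw": 10,"dx": -1.28,"dy": -5.4,"dz": 0.1,"yaw": 0.1425},{"claw": 10,"dx": -1.28,"dy": -5.4,"dz": 0.1,"yaw": 0.1425},{"claw": 10,"dx": -1.28,"dy": -5.4,"dz": 0.1,"yaw": 0.1425}])

```text
time: 19.1
ee_pos: [0.5162, -0.0441, 0.0286]
ee_rot: [[-0.993, -0.116, 0.001], [-0.116, 0.993, 0.0], [-0.001, 0.0, -1.0]]
force: [0.2, -1.2, -1.2]
gripper_width: 0.0176
grasp_force: 50.0
```

```bash
cat >> h.py <<'E'
def soapfit(c,x0=.5,x1=.7,y0=.16,y1=.36):
    tv=topview(c,.030,x0,x1,y0,y1,4000); hsv=cv2.cvtColor(tv,cv2.COLOR_RGB2HSV)
    m=((hsv[:,:,1]>70)&(hsv[:,:,0]>18)&(hsv[:,:,0]<35)).astype(np.uint8); n,l,st,ce=cv2.connectedComponentsWithStats(m); i=1+st[1:,4].argmax()
    v,u=np.nonzero(l==i); P=np.c_[x1-v/4000,y1-u/4000]
    (a,b),(w,h),an=cv2.minAreaRect((P*1000).astype(np.float32)); th=np.radians(an); 
    while th>np.pi/4: th-=np.pi/2
    R=np.array([[np.cos(.2546),-np.sin(.2546)],[np.sin(.2546),np.cos(.2546)]])
    print("soap",round(a,1),round(b,1),"size",round(w,1),round(h,1),"yaw",round(th,3),"in dish",((np.array([a,b])/1000-[.6025,.2567])@R*1000).round(1),"dyaw",round(th-.2546,3))
E
python3 - <<'E'
from h import *
s=state(); print(s["time"],s["ee_pos"],s["force"]); soapfit(load('scene_o')[1])
E
```

```text
19.1 [ 0.51619351 -0.0440544   0.02859837] [ 0.19792156 -1.16521889 -1.2057059 ]
soap 604.6 250.9 size 66.9 98.1 yaw 0.25 in dish [ 0.6 -6.2] dyaw -0.004
```

Call:
drive_tool(plan=[{"claw": 10,"dx": 0,"dy": 0,"dz": 0.03,"yaw": 0},{"claw": 10,"dx": 0,"dy": 0,"dz": 0.06,"yaw": 0},{"claw": 10,"dx": 0,"dy": 0,"dz": 0.085,"yaw": 0},{"claw": 10,"dx": 0,"dy": 0,"dz": 0.09,"yaw": 0},{"claw": 10,"dx": 0,"dy": 0,"dz": 0.09,"yaw": 0},{"claw": 10,"dx": 0,"dy": 0,"dz": 0.09,"yaw": 0}])

```text
time: 19.7
ee_pos: [0.516, -0.0445, 0.0242]
ee_rot: [[-0.993, -0.115, 0.0], [-0.115, 0.993, 0.0], [-0.0, 0.0, -1.0]]
force: [-2.2, 0.1, 8.9]
gripper_width: 0.0174
grasp_force: 50.0
```

Call:
drive_tool(plan=[{"claw": 14,"dx": 0,"dy": 0,"dz": -0.005,"yaw": 0},{"claw": 30,"dx": 0,"dy": 0,"dz": -0.005,"yaw": 0},{"claw": 50,"dx": 0,"dy": 0,"dz": -0.005,"yaw": 0},{"claw": 50,"dx": 0,"dy": 0,"dz": -0.005,"yaw": 0},{"claw": 50,"dx": 0,"dy": 0,"dz": -0.005,"yaw": 0},{"claw": 50,"dx": 0,"dy": 0,"dz": -0.005,"yaw": 0},{"claw": 50,"dx": 0,"dy": 0,"dz": -0.3,"yaw": 0},{"claw": 50,"dx": 0,"dy": 0,"dz": -1,"yaw": 0},{"claw": 50,"dx": 0,"dy": 0,"dz": -2,"yaw": 0},{"claw": 50,"dx": 0,"dy": 0,"dz": -3,"yaw": 0},{"claw": 50,"dx": 0,"dy": 1,"dz": -3.7,"yaw": 0},{"claw": 50,"dx": 0,"dy": 2,"dz": -3.7,"yaw": 0},{"claw": 50,"dx": 0,"dy": 3,"dz": -3.7,"yaw": 0},{"claw": 50,"dx": 0,"dy": 4,"dz": -3.7,"yaw": 0},{"claw": 50,"dx": 0,"dy": 5,"dz": -3.7,"yaw": 0},{"claw": 50,"dx": 0,"dy": 5.6,"dz": -3.7,"yaw": 0},{"claw": 50,"dx": 0,"dy": 5.6,"dz": -3.7,"yaw": 0},{"claw": 50,"dx": 0,"dy": 5.6,"dz": -3.7,"yaw": 0},{"claw": 50,"dx": 0,"dy": 5.6,"dz": -3.7,"yaw": 0},{"claw": 50,"dx": 0,"dy": 5.6,"dz": -3.7,"yaw": 0}])

```text
time: 21.7
ee_pos: [0.4839, 0.232, 0.2085]
ee_rot: [[-0.994, -0.113, 0.0], [-0.113, 0.994, -0.0], [-0.0, -0.0, -1.0]]
force: [0.2, -0.1, -0.3]
gripper_width: 0.05
grasp_force: 0.0
```

```bash
python3 - <<'E'
from h import *
s,c=shot('w_fin'); print(s["time"],s["ee_pos"],s["gripper_width"],s["force"])
soapfit(c)
# reference: same method on the board picture (known pose there .6244,-.2186,-.011)
soapfit(load('w_board')[1],.54,.7,-.3,-.14)
for n in("scene","side"):
    v=camera(n); print(n,[(np.round(d["box"]).tolist(),round(d["score"],2)) for d in find_in("spatula",v)][:3])
tv=topview(c,.019,.5,.72,.14,.36,2000); g=tv.min(2)  # dish outline (white), wall tops
hsv=cv2.cvtColor(tv,cv2.COLOR_RGB2HSV); m=((g>200)|((hsv[:,:,1]>70)&(hsv[:,:,0]<35))).astype(np.uint8)
n,l,st,ce=cv2.connectedComponentsWithStats(m); i=1+st[1:,4].argmax(); v,u=np.nonzero(l==i)
(a,b),(w,h),an=cv2.minAreaRect(np.c_[720-v/2,360-u/2].astype(np.float32)); print("dish rect",a,b,w,h,np.radians(an))
E
```

```text
21.7 [0.48394183 0.23201769 0.20847249] 0.05000734864367738 [ 0.19760031 -0.11053586 -0.25918784]
soap 599.4 257.3 size 66.6 88.9 yaw 0.244 in dish [-2.8  1.4] dyaw -0.011
soap 621.9 -225.3 size 104.9 69.0 yaw -0.008 in dish [-102.7 -471.3] dyaw -0.263
scene [([360.0, 137.0, 427.0, 187.0], 0.97), ([301.0, 235.0, 363.0, 313.0], 0.73), ([99.0, 215.0, 195.0, 291.0], 0.71)]
side [([239.0, 382.0, 422.0, 480.0], 0.98), ([325.0, 252.0, 401.0, 284.0], 0.97), ([150.0, 193.0, 238.0, 241.0], 0.76)]
dish rect 590.15771484375 252.39813232421875 102.78919982910156 94.87692260742188 0.2563676876636079
```

The slab is within about 2 mm and 0.01 rad of the dish's centre and axes. The spatula's boxes match its starting ones. Handing in.

```bash
python3 -c "
from station import *
print(sign_off())"
```

```text
the job is handed in; nothing more can be done
None
```

The soap slab lies on the dish's two ribs, about 2 mm and 0.01 rad from centred and square; the spatula stands back at its starting place, and the job was handed in at about 22 s of the 66 s allowed.

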